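# Tuck the carrier plate under the cover flap and hold it flat

## Robot

A 7-joint arm with a two-finger parallel gripper is mounted at the origin on a cart in front of the work surface, level with it; the furniture and walls round the work are solid. World frame = base frame: x ahead of the robot, y to its left, z up, the work surface at z = 0. Lengths are in m, angles in rad, forces in N, time in s.
With the tool pointing down it reaches from about 0.4 to 0.875 m from the base axis. Payload 6.5 kg.
Tool frame: the origin (TCP) lies midway between the tips of the shut fingers; the grasp point (between the pads) lies 19 mm behind it; z points along the fingers, y is the line along which they close (so a half turn about z gives the same grasp; the last joint's range is limited). The gripper opens to 85 mm and grips with 20 to 120 N. Pads are 22 mm wide; open, the fingers measure 114 mm over their backs; the gripper's body (76 mm by 85 mm) begins 54 mm behind the grasp point. The pads swing forward as they close: fully open they stand 13 mm farther back than shut.
Start: joints at [-1.174, 0.536, -0.004, 1.538, 0.003, 1.067, -0.071], TCP at [0.29, 0.582, 0.208] pointing down, gripper open.
Joint ranges: [-2.7, 2.7], [-0.37, 2.16], [-1.27, 1.26], [0.24, 2.4], [-1.31, 4.45], [0.19, 1.91], [-2.76, 2.76]. Speed limits (rad/s): [2.39, 2.39, 3.14, 3.14, 3.14, 3.14, 3.14].

## Interface

Orientations are given as a rotation vector (axis times angle).
In Python, from cell import env gives the robot as it stands.
- The arm moves only by the tool play_rows, never from a script. Its argument "commands" is text: rows parted by semicolons, each of 5 numbers parted by spaces: the opening, from 0 (shut) to 1 (fully open), then the shift along the tool's x, y, z scaled (see below), then the turn about the tool's z scaled (see below). In form: gripper x y z twist; .... A call has 1 to 10 rows; each row shifts and turns the commanded pose from where the row before left it, along the tool's axes as they then stand; what a row does not reach is not made up. The controller multiplies each number of a shift by 100 mm and each number of a turn by 8 degrees. A row lasts 1/10 s, in which the tool goes at most 50 mm and 8.59 degrees, less where a joint would pass 70% of its speed; a pose out of reach is approached as far as the arm can. A call with a number of a shift or a turn outside -1 to 1 is refused whole. A call with a gripper value outside its range is refused whole. The fingers move at their own pace and stop on an object; "grip_force" is the grip in N (left out, the last holds). Time passes only in rows, so rows that do not move let the fingers close. It gives the time, the measured TCP pose, the force, the opening and the grip force at its end, in the units of the state.
- env.state(): the state, without advancing time (a new reading comes with each control period).
- env.snapshot(name): name is "side" or "top"; returns the picture (480x640x3 uint8, red, green, blue); there is no depth.
- env.camera_params(name): a dict with "intrinsics" (3x3 intrinsics, pixels), "rvec" (rotation vector, rad) and "tvec" (3), from world to camera coordinates, as OpenCV has them. Camera axes: x right, y down, z forward; pixel columns grow to the right and rows downward; lengths in m; the calibration is good to about 2 mm. A picture is of the moment at which its call begins. camera_params takes no time and is no camera call.
- env.sign_off(): hands the job in; it is judged then, once.
Trained networks look in the newest picture that a camera, given by its name, has taken for a name from the list of things; names that differ only in an ending like _2 or _b are one class to them, and where a whole thing is asked for, a point or a joint stands for the part that bears it (a point fixed in the world has none). Each returns a list of dicts, best first, with "confidence" (0 to 1); they miss things now and then, are a little off and sometimes report something else, mostly with a low value. They report only what shows in the picture. A call takes as long as a camera call.
- env.spot_in(label, camera): "location" ([x, y, z] in m, in the coordinates of the camera as it stood for that picture, good to about 4 mm: the middle of the surface that is visible of it).
- env.cut_out(label, camera): "pixels" (480x640 bool, what is visible of it).
- env.tip_of(label, camera): "location" ([x, y, z] in m, in the coordinates of the camera as it stood for that picture, good to about 4 mm: a listed point, or the origin of a listed thing).
The state is a dict: "clock": time; "q": joint angles; "joint_vel": joint speeds; "joint_torque": joint torques, N m; "tcp_pos": TCP position; "orientation": TCP orientation; "ft_force": force on the tool from outside, world axes, zero at the start; "wrist_torque": the same for the moment, N m; "width": finger opening in m; "finger_force": force on a finger pad.
Only numpy, scipy, OpenCV 4.12 (cv2) and the standard library are available. Lean on these libraries where they do the work, as an engineer would, in place of code of your own. Each camera call takes 0.05 s, during which the arm holds its last target. There are 200 camera calls.

## Task

On the grey coating board, turn the clamp knob clockwise about a quarter turn, so that its arm swings off the loose metal carrier plate. Then move the plate along the board until its leading edge is tucked squarely and fully home under the hinged steel flap, against the stop, without lifting the flap and without disturbing the small flask and the two vials that stand beside the board. Finish while still holding the plate, pressing it firmly flat on the board: do not let go.

Things in the scene. Friction and masses are not known exactly. Their poses are not given: they have to be found in the camera images.
- coating_board: Fixed grey board, slab 235 x 90 x 20 mm, with a lug on its -y side for the clamp. Origin: underside, amid the width; x along the board to the flap end, y to the left of that, z up; top at z = 20 mm. Slab from x = -115 to +120 mm. The stop is a metal strip across the board under the flap, 5.5 mm high, its near face at x = 80 mm.
- plate_grip (a point): Centre, in plan, of the upright grip rib on the loose carrier plate, 26 mm above the plate's underside. Bare aluminium plate 120 x 60 x 4 mm, ~0.15 kg; x points to its leading edge (90 mm ahead of the rib), y across. Rib 12 mm thick (x), 40 mm long (y), top 41 mm above the underside. Starts on the board, slightly skewed and up to 8 mm off its midline, rib just behind the clamp arm.
- plate_edge (a point): Middle of the carrier plate's leading edge, on its underside (90 mm ahead of the rib's centre); same axes as plate_grip. Fully home, it touches the stop and lies on the board's midline.
- clamp_knob (a joint): Clamp knob angle, rad: 0 with the arm square across the plate, growing clockwise seen from above, stop at 1.6. Plate is free from about 1.3 on. Starts between 0 and 0.2; stiff (0.06 N m), stays where it is left.
- clamp_grip (a point): Centre of the knob's black grip wing, on its upright axis, 77 mm above the bench, at x = -50, y = -65 mm of the board. Wing 12 mm thick (x of this frame), 44 mm long (y), 24 mm high. Beneath it a steel arm, 16 mm wide and 26 to 34 mm above the bench, reaches 74 mm from the axis along this frame's y, over the plate and in front of its rib.
- flap (a joint): Opening of the hinged steel flap, rad: 0 as it rests, growing as its lip rises. Swings freely, falls shut by its own weight (0.15 kg).
- flap_lip (a point): Middle of the flap's near, bent-up lip, at x = 34 mm of the board at rest. The flap is 72 mm wide and 75 mm long, hinged at its far end (board x = 109 mm); its underside is 6 mm above the board's top, about 10 mm at the lip.
- small_flask: Bystander beside the board: small glass conical flask, 60 mm across, 75 mm high; origin at the centre of its underside.
- flap_vial: Bystander beside the flap: vial 27 mm across, 56 mm high, white screw cap; origin at the centre of its underside.
- near_vial: Bystander beside the board's near end: vial 27 mm across, 56 mm high, white screw cap; origin at the centre of its underside.

How it is judged:
By the outcome, as a careful person would: the job done as asked, in the order asked, and still so for the second after the job is handed in, while the arm keeps its last pose, push and grip.
It also fails if it takes over 38 s, if anything falls off the work surface, if the arm or the gripper's body presses on something with over 40 N, if the wrist force passes 120 N, or if a joint passes its speed limit or range.

## Working session

There is one attempt and no reset: what is moved stays moved. The work goes in short steps, Python scripts to look and compute and a tool call to move; the robot and the scene stay as the last step left them, time stands still between calls to the robot, and variables do not carry over. Pictures are saved under pics/ and viewed, at most 10 in all, crops included, and the job is handed in when it is done.

Besides the shell and the picture viewer there is one more tool, called after "Emit:" in YAML: its name, and indented under it one key for each argument. play_rows: Moves the arm, as the interface text tells. Shifts and turns lie within -1 to 1; 1 stands for 100 mm of shift or 8 degrees of turn. Its arguments: {"type":"object","properties":{"commands":{"type":"string"},"grip_force":{"type":"number"}},"required":["commands"]}

```bash
mkdir -p pics
cat > h.py <<'E'
import numpy as np, cv2
from cell import env
from scipy.spatial.transform import Rotation as R
def toW(p,cam):
    c=env.camera_params(cam); M=cv2.Rodrigues(np.array(c["rvec"],float))[0]
    return M.T@(np.array(p)-np.array(c["tvec"]).ravel())
def ray(px,cam,z):
    c=env.camera_params(cam); M=cv2.Rodrigues(np.array(c["rvec"],float))[0]; K=np.array(c["intrinsics"])
    o=-M.T@np.array(c["tvec"]).ravel(); d=M.T@np.linalg.inv(K)@[px[0],px[1],1]
    return o+d*(z-o[2])/d[2]
def proj(P,cam):
    c=env.camera_params(cam)
    return cv2.projectPoints(np.array(P,float).reshape(-1,1,3),np.array(c["rvec"],float),np.array(c["tvec"],float),np.array(c["intrinsics"],float),None)[0][:,0]
def snap(cam,name):
    im=env.snapshot(cam); cv2.imwrite("pics/"+name+".png",im[:,:,::-1]); return im
E
python3 - <<'E'
from h import *
np.set_printoptions(precision=4,suppress=True)
s=env.state(); print(s["clock"],s["tcp_pos"],R.from_rotvec(s["orientation"]).as_matrix())
for cam in("top","side"):
    snap(cam,cam+"0")
    for l in["coating_board","plate_grip","plate_edge","clamp_grip","flap_lip","small_flask","flap_vial","near_vial"]:
        r=env.tip_of(l,cam)
        print(cam,l,[(toW(d["location"],cam),round(d["confidence"],2)) for d in r[:2]])
print(env.state()["clock"])
E
```

```text
0.0 [0.2899 0.581  0.2074] [[-0.8948  0.4464 -0.0007]
 [ 0.4464  0.8948 -0.0017]
 [-0.0002 -0.0018 -1.    ]]
top coating_board [(array([0.5304, 0.3193, 0.0005]), 0.7)]
top plate_grip []
top plate_edge [(array([0.536 , 0.3192, 0.0193]), 0.97)]
top clamp_grip [(array([0.4853, 0.2516, 0.0791]), 0.65), (array([0.5385, 0.3196, 0.019 ]), 0.42)]
top flap_lip [(array([0.5665, 0.3251, 0.0308]), 0.67)]
top small_flask [(array([ 0.5564,  0.4335, -0.0038]), 0.59)]
top flap_vial [(array([ 0.6198,  0.2476, -0.0021]), 0.51)]
top near_vial [(array([ 0.4303,  0.4098, -0.0025]), 0.51)]
side coating_board [(array([0.532 , 0.3218, 0.005 ]), 0.91)]
side plate_grip [(array([0.4568, 0.3125, 0.0452]), 0.78), (array([ 0.5582,  0.4343, -0.002 ]), 0.68)]
side plate_edge [(array([0.5437, 0.3212, 0.0158]), 0.81)]
side clamp_grip [(array([0.487 , 0.2516, 0.0752]), 0.66)]
side flap_lip [(array([0.5582, 0.329 , 0.0283]), 0.76)]
side small_flask [(array([ 0.5552,  0.4372, -0.0002]), 0.62)]
side flap_vial [(array([ 0.615 ,  0.2334, -0.002 ]), 0.75)]
side near_vial [(array([0.4296, 0.4109, 0.0022]), 0.93)]
0.9
```

View pics/top0.png

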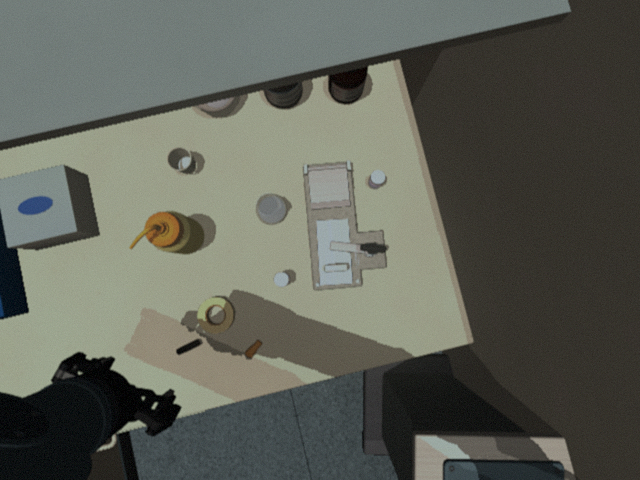

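View pics/side0.png

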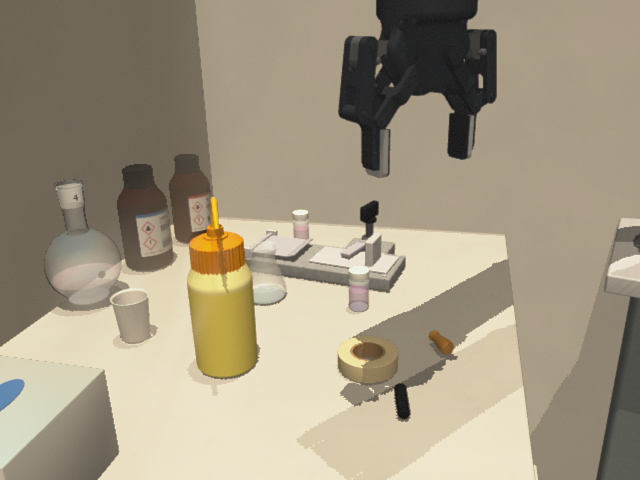

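Run:
```python
from h import *
im=cv2.imread("pics/top0.png"); c=im[150:300,250:400]
cv2.imwrite("pics/c1.png",cv2.resize(c,(600,600),interpolation=cv2.INTER_CUBIC))
im=cv2.imread("pics/side0.png"); c=im[190:290,230:420]
cv2.imwrite("pics/c2.png",cv2.resize(c,(760,400),interpolation=cv2.INTER_CUBIC))
```

```text
(no output)
```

View pics/c1.png

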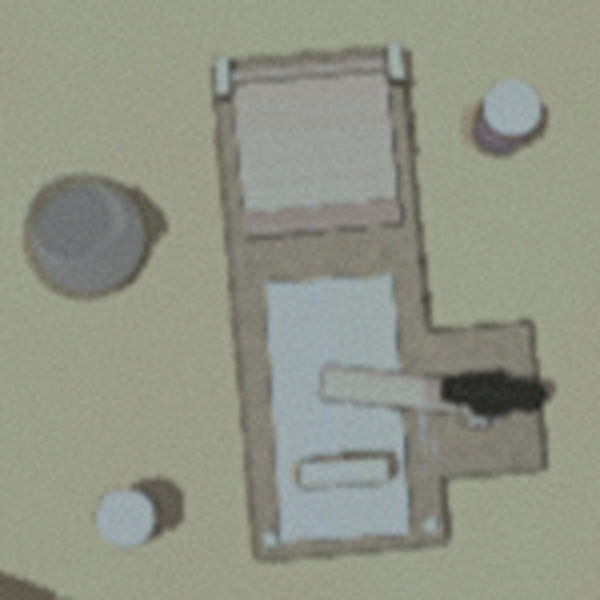

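View pics/c2.png

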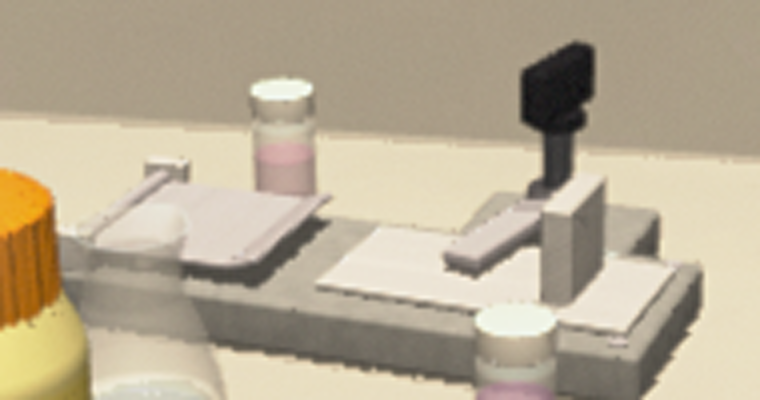

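Run:
```python
from h import *
np.set_printoptions(precision=4,suppress=True)
f=lambda u,v,z: ray((250+u/4,150+v/4),"top",z)[:2]
B=np.array([f(213,62,.02),f(410,47,.02),f(446,545,.02),f(256,560,.02)])
M=np.array([[120,45],[120,-45],[-115,-45],[-115,45]])/1e3
def fit(M,B):
    mc,bc=M.mean(0),B.mean(0); a,b=M-mc,B-bc
    th=np.arctan2((a[:,0]*b[:,1]-a[:,1]*b[:,0]).sum(),(a*b).sum())
    Rm=np.array([[np.cos(th),-np.sin(th)],[np.sin(th),np.cos(th)]]); t=bc-Rm@mc
    return th,t,Rm,(B-(M@Rm.T+t))
th,t,Rb,res=fit(M,B); print("board",np.degrees(th),t); print(res*1e3)
P=np.array([f(266,284,.024),f(391,275,.024),f(407,537,.024),f(280,540,.024)])
MP=np.array([[90,30],[90,-30],[-30,-30],[-30,30]])/1e3
tp,tt,Rp,r2=fit(MP,P); print("plate",np.degrees(tp),tt,"in board",Rb.T@(tt-t)*1e3,np.degrees(tp-th));print(r2*1e3)
rib=f(345,473,.061);print("rib top",rib,Rb.T@(rib-t)*1e3)
k=f(492,392,.089);print("knob",k,"model",Rb@[-.05,-.065]+t)
a=f(320,383,.034);b=f(440,393,.034);d=a-b;print("arm",np.degrees(np.arctan2(d[1],d[0]))-np.degrees(th)-90)
kw=Rb@[-.05,-.065]+t; d=a-kw; print("arm from knob",np.hypot(*d),np.degrees(np.arctan2(d[1],d[0]))-np.degrees(th)-90)
for n,p in(("flask",(.556,.435)),("fv",(.617,.240)),("nv",(.43,.4105))): print(n,Rb.T@(np.array(p)-t)*1e3)
print(proj([[.4865,.2525,.077]],"top"))
```

```text
board 5.871002094947212 [0.527  0.3196]
[[-1.4841  1.1015]
 [-1.0165 -1.3975]
 [ 1.1116  1.4585]
 [ 1.3891 -1.1626]]
plate 4.557036228278798 [0.4497 0.3142] in board [-77.4821   2.5007] -1.3139658666684144
[[-0.9085 -1.0516]
 [ 0.0006  1.1711]
 [-0.5476  0.8781]
 [ 1.4555 -0.9975]]
rib top [0.4495 0.3129] [-77.796    1.2344]
knob [0.4851 0.2518] model [0.4839 0.2499]
arm -9.194539190414531
arm from knob 0.07478915412105525 -10.845765121353097
flask [ 40.6618 111.7949]
fv [ 81.3955 -88.4219]
nv [-87.1833 100.3118]
[[371.8967 247.5442]]
```

Emit:
play_rows:
  commands: "1 -0.32 -0.21 0 0;1 -0.32 -0.21 0 0;1 -0.32 -0.21 0 0;1 -0.32 -0.21 0 0;1 -0.32 -0.21 0 0;1 -0.32 -0.21 0 0;1 -0.32 -0.21 0 0;1 -0.32 -0.21 0 0;1 -0.32 -0.21 0 0;1 -0.34 -0.19 0 0"
  grip_force: 40

```text
clock: 1.9
tcp_pos: [0.486, 0.2504, 0.2086]
orientation: [0.72, 3.058, 0.001]
ft_force: [0.3, 0.3, 0.9]
width: 0.0853
finger_force: 0.0
```

Emit:
play_rows:
  commands: "1 0 0 0 0.95;1 0 0 0 0.95;1 0 0 0 0.95;1 0 0 0 0.95;1 0 0 0 0.95;1 0 0 0 0.95;1 0 0 0 0.95;1 0 0 0 0.95;1 0 0 0 0.91;1 0 0 0 0"

```text
clock: 2.9
tcp_pos: [0.4855, 0.2519, 0.2084]
orientation: [2.309, 2.129, 0.0]
ft_force: [0.1, 0.1, -0.1]
width: 0.0855
finger_force: 0.0
```

```bash
cat >> h.py <<'E'
np.set_printoptions(precision=4,suppress=True)
TH=np.radians(5.87); RB=np.array([[np.cos(TH),-np.sin(TH)],[np.sin(TH),np.cos(TH)]]); T0=np.array([.5275,.3200])
def togo(xy,z,yaw):
    "shift in tool units and twist units to reach world xy, z, tool-y heading yaw (deg)"
    s=env.state(); M=R.from_rotvec(s["orientation"]).as_matrix(); p=np.array(s["tcp_pos"])
    h=np.degrees(np.arctan2(M[1,1],M[0,1])); d=(h-yaw+90)%180-90
    print("t",s["clock"],"tcp",p,"yaw",round(h,2),"tilt",M[:,2],"F",np.array(s["ft_force"]),"w",s["width"],"q7",s["q"][6])
    print("shift units",M.T@(np.array([*xy,z])-p)*10,"twist units",d/8,"board",RB.T@(p[:2]-T0)*1e3)
E
python3 - <<'E'
from h import *
togo((.4847,.2508),.058,-4.6)
E
```

```text
t 2.9 tcp [0.4855 0.2519 0.2084] yaw -4.64 tilt [ 0.0002 -0.0001 -1.    ] F [ 0.091   0.1178 -0.0838] w 0.08554625824058693 q7 -0.5080849279114877
shift units [-0.0113 -0.007   1.5038] twist units -0.005311538255561743 board [-48.7919 -63.459 ]
```

Emit:
play_rows:
  commands: "1 -0.01 -0.01 0.4 0;1 0 0 0.4 0;1 0 0 0.4 0;1 0 0 0.3 0;1 0 0 0 0;0 0 0 0 0;0 0 0 0 0;0 0 0 0 0;0 0 0 0 0;0 0 0 0 0"
  grip_force: 30

```text
clock: 3.9
tcp_pos: [0.4851, 0.2512, 0.0591]
orientation: [2.308, 2.131, 0.003]
ft_force: [10.0, -1.1, 3.2]
width: 0.0123
finger_force: 7.8
```

Run:
```python
from h import *
togo((.4847,.2508),.058,-4.6); print(env.state()["finger_force"],env.state()["wrist_torque"])
for c in("top","side"):
    env.snapshot(c); r=env.tip_of("clamp_grip",c); print([(toW(d["location"],c),round(d["confidence"],2)) for d in r[:1]])
```

```text
t 3.9 tcp [0.4851 0.2512 0.0591] yaw -4.58 tilt [ 0.0018  0.001  -1.    ] F [ 9.9731 -1.0767  3.1763] w 0.012260451822910778 q7 -0.4269784509557664
shift units [-0.0045 -0.0036  0.0114] twist units 0.0030885872930266345 board [-49.2157 -64.0819]
7.81252384185791 [-0.3657 -3.1313 -0.0428]
[]
[(array([0.4854, 0.2515, 0.0784]), 0.88)]
```

Emit:
play_rows:
  commands: "0 0 0.01 0 0;0 0 0 0 0.8;0 0 0 0 0.8;0 0 0 0 0.8;0 0 0 0 0.8;0 0 0 0 0.8;0 0 0 0 0"

```text
clock: 4.8
tcp_pos: [0.4861, 0.251, 0.0592]
orientation: [2.809, 1.407, 0.002]
ft_force: [-0.0, -0.9, 9.0]
width: 0.0105
finger_force: 33.8
```

Run:
```python
from h import *
togo((.4847,.2508),.058,-81.1); print(env.state()["finger_force"],env.state()["wrist_torque"])
```

```text
t 4.8 tcp [0.4861 0.251  0.0592] yaw -36.77 tilt [ 0.0012  0.0005 -1.    ] F [-0.0146 -0.9446  9.0027] w 0.01050519454630362 q7 -0.8665736402280345
shift units [-0.0097 -0.01    0.0119] twist units 5.540807110195569 board [-48.2575 -64.4264]
33.84113252162933 [-0.2526  0.1027 -0.0247]
```

Emit:
play_rows:
  commands: "0 0 0 0 0.9;0 0 0 0 0.9;0 0 0 0 0.9;0 0 0 0 0.9;0 0 0 0 0.9;0 0 0 0 0.9;0 0 0 0 0.1;0 0 0 0 0"

```text
clock: 5.6
tcp_pos: [0.4864, 0.2506, 0.0592]
orientation: [-3.131, -0.256, -0.003]
ft_force: [-0.2, -1.6, 9.0]
width: 0.0106
finger_force: 33.8
```

Run:
```python
from h import *
togo((.4847,.2508),.058,-81.1); print(env.state()["finger_force"],env.state()["wrist_torque"])
im=snap("side","s1")
im=snap("top","t1")
a=cv2.resize(im[:,:,::-1][150:300,250:400],(400,400),interpolation=cv2.INTER_CUBIC)
b=cv2.resize(cv2.imread("pics/s1.png")[190:290,230:430],(400,400)); cv2.imwrite("pics/m1.png",np.hstack([a,b]))
```

```text
t 5.6 tcp [0.4864 0.2506 0.0592] yaw -80.65 tilt [ 0.0016  0.0002 -1.    ] F [-0.1511 -1.5594  9.0091] w 0.01062051296710085 q7 -1.4670199879423096
shift units [-0.0161 -0.0051  0.012 ] twist units 0.056806467425666085 board [-48.0208 -64.873 ]
33.828513622283936 [-0.4119 -0.0708  0.0386]
```

View pics/m1.png

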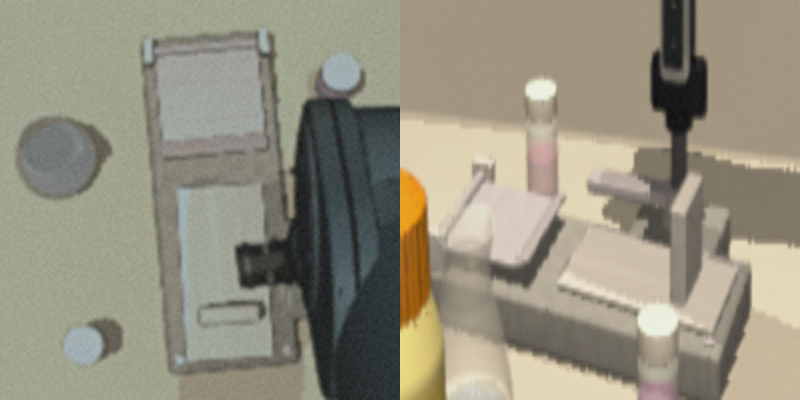

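Emit:
play_rows:
  commands: "0.5 0 0 0 0;0.5 0 0 0 0;0.5 0 0 0 0;0.5 0 0 -0.3 0;0.5 0 0 -0.35 0;0.5 0 0 -0.35 0;1 0 0 0 -1;1 0 0 0 -1;1 0 0 0 -1;1 0 0 0 -1"

```text
clock: 6.7
tcp_pos: [0.485, 0.2508, 0.1581]
orientation: [-2.935, -1.12, 0.001]
ft_force: [-0.4, 0.6, -0.4]
width: 0.0857
finger_force: 0.0
```

Emit:
play_rows:
  commands: "1 0 0 0 -1;1 0 0 0 -1;1 0 0 0 -1;1 0 0 0 -1;1 0 0 0 -1;1 0 0 0 -1;1 0 0 0 -0.66;1 0 0 0 0"

```text
clock: 7.5
tcp_pos: [0.4851, 0.2506, 0.1581]
orientation: [-2.128, -2.311, 0.001]
ft_force: [-0.1, 0.6, -0.2]
width: 0.0853
finger_force: 0.0
```

```bash
sed -i 's/T0=.*$/T0=np.array([.529,.3203])/' h.py
python3 - <<'E'
from h import *
togo((.451,.3145),.110,4.6)
for c in("top","side"):
    snap(c,c+"2")
    for l in("plate_grip","plate_edge","clamp_grip"): 
        r=env.tip_of(l,c); print(c,l,[(toW(d["location"],c),round(d["confidence"],2)) for d in r[:2]])
a=cv2.resize(cv2.imread("pics/side2.png")[190:290,250:430],(720,400),interpolation=cv2.INTER_CUBIC); cv2.imwrite("pics/m2.png",a)
E
```

```text
t 7.5 tcp [0.4851 0.2506 0.1581] yaw 4.72 tilt [-0.0007  0.     -1.    ] F [-0.1045  0.6157 -0.2446] w 0.08525811285733528 q7 -0.2954929439017266
shift units [ 0.6649 -0.287   0.4813] twist units 0.014941158852520786 board [-50.7932 -64.8499]
top plate_grip [(array([0.4487, 0.314 , 0.0469]), 0.85)]
top plate_edge [(array([0.5385, 0.3197, 0.0228]), 0.81)]
top clamp_grip [(array([0.4864, 0.2506, 0.0768]), 0.39)]
side plate_grip [(array([0.4522, 0.3122, 0.0443]), 0.59)]
side plate_edge [(array([0.541 , 0.3191, 0.0169]), 0.78)]
side clamp_grip [(array([0.4857, 0.2487, 0.0766]), 0.64), (array([0.5559, 0.4359, 0.0007]), 0.6)]
```

View pics/m2.png

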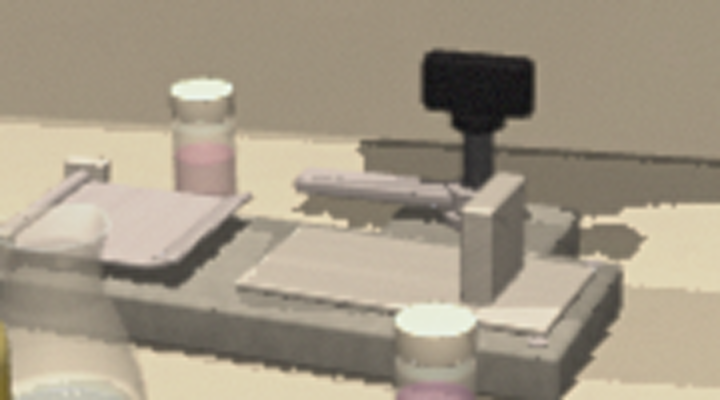

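Emit:
play_rows:
  commands: "1 0.33 -0.145 0 0;1 0.33 -0.145 0 0;1 0 0 0.3 0;1 0 0 0.4 0;1 0 0 0.3 0;1 0 0 0 0"

```text
clock: 8.5
tcp_pos: [0.4483, 0.3123, 0.0549]
orientation: [-2.128, -2.31, 0.012]
ft_force: [-0.7, 0.1, 1.0]
width: 0.0855
finger_force: 0.0
```

Run:
```python
from h import *
togo((.4507,.3140),.032,4.6)
im=snap("side","s3")
cv2.imwrite("pics/m3.png",cv2.resize(im[:,:,::-1][150:290,250:430],(720,560),interpolation=cv2.INTER_CUBIC))
```

```text
t 8.5 tcp [0.4483 0.3123 0.0549] yaw 4.69 tilt [-0.0056 -0.0048 -1.    ] F [-0.7206  0.0771  0.9986] w 0.08547465922930772 q7 -0.3755838140903316
shift units [0.0157 0.027  0.2287] twist units 0.0107982326935403 board [-81.122    0.3262]
```

View pics/m3.png

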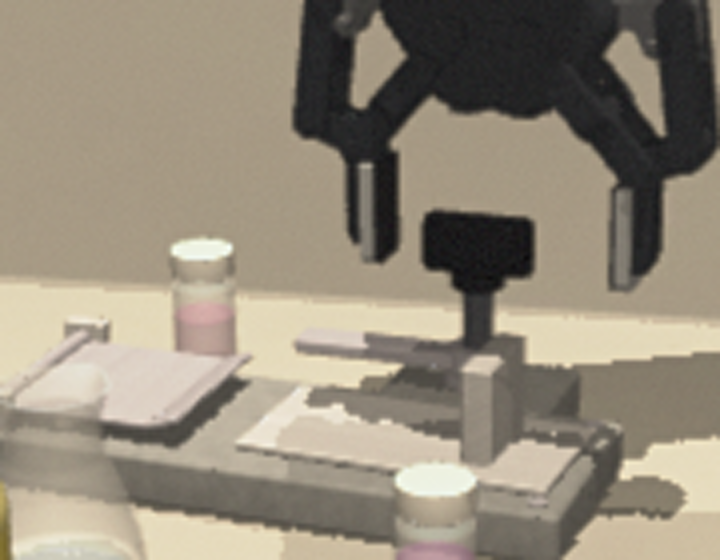

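Run:
```python
from h import *
s=env.state(); M=R.from_rotvec(s["orientation"]).as_matrix(); p=np.array(s["tcp_pos"]); print(s["clock"],p)
for dy in(.0425,0,-.0425):
    for dz in (0,-.013): print(dy,dz,(proj([p+M@[0,dy,dz]],"side")[0]-[250,150])*4)
print((proj([[.4507,.314,.061],[.4507,.314,.024]],"side")-[250,150])*4)
```

```text
8.55 [0.45   0.3132 0.0571]
0.0425 0 [384.4358 342.5059]
0.0425 -0.013 [383.9587 309.2798]
0 0 [494.1305 356.9487]
0 -0.013 [494.2613 323.1382]
-0.0425 0 [608.2847 371.9787]
-0.0425 -0.013 [609.074  337.5633]
[[491.4061 347.3098]
 [490.7172 441.8902]]
```

Emit:
play_rows:
  commands: "1 0.01 0.01 0.13 0;1 0 0 0.12 0;1 0 0 0 0;0.3 0 0 0 0;0.3 0 0 0 0;0.3 0 0 0 0;0.3 0 0 0 0"
  grip_force: 40

```text
clock: 9.25
tcp_pos: [0.4522, 0.3154, 0.0337]
orientation: [2.129, 2.31, 0.001]
ft_force: [0.4, 0.2, 0.7]
width: 0.0283
finger_force: 0.0
```

Run:
```python
from h import *
togo((.4507,.3140),.032,4.6)
im=snap("side","s4")
s=env.state(); M=R.from_rotvec(s["orientation"]).as_matrix(); p=np.array(s["tcp_pos"])
for dz in(0,-.019): print((proj([p+M@[0,0,dz]],"side")[0]-[250,150])*4)
cv2.imwrite("pics/m4.png",cv2.resize(im[:,:,::-1][150:290,250:430],(720,560),interpolation=cv2.INTER_CUBIC))
```

```text
t 9.25 tcp [0.4522 0.3154 0.0337] yaw 4.69 tilt [ 0.0005  0.0004 -1.    ] F [0.3996 0.2402 0.679 ] w 0.028266411935017173 q7 -0.36221082124976456
shift units [-0.0128 -0.0162  0.0166] twist units 0.011200645471948434 board [-76.8894   2.9902]
[485.6513 418.268 ]
[485.9882 369.6563]
```

View pics/m4.png

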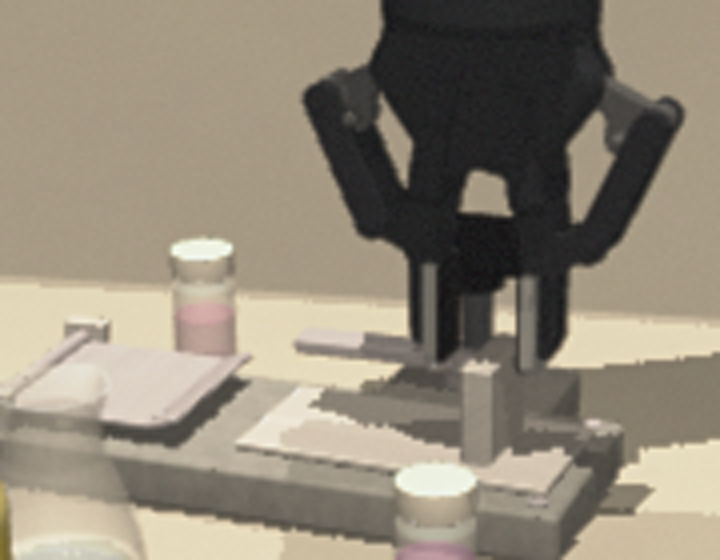

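Emit:
play_rows:
  commands: "0.3 -0.01 -0.01 0.03 0;0.3 0 0 0.03 0;0.3 0 0 0.03 0;0.3 0 0 0.02 0;0.3 0 0 0 0"

```text
clock: 9.8
tcp_pos: [0.4509, 0.314, 0.0219]
orientation: [-2.129, -2.31, 0.001]
ft_force: [-0.5, -0.6, -0.5]
width: 0.0257
finger_force: 0.0
```

Emit:
play_rows:
  commands: "0.3 0 0 0.03 0;0.3 0 0 0.03 0;0.3 0 0 0.02 0;0 0 0 0 0;0 0 0 0 0;0 0 0 0 0;0 0 0 0 0"

```text
clock: 10.5
tcp_pos: [0.451, 0.3141, 0.0142]
orientation: [-2.129, -2.31, 0.0]
ft_force: [0.1, -0.2, -1.6]
width: 0.0114
finger_force: 39.3
```

Run:
```python
from h import *
togo((.4507,.3140),.032,4.6); print(env.state()["finger_force"],env.state()["wrist_torque"])
im=snap("side","s5")
cv2.imwrite("pics/m5.png",cv2.resize(im[:,:,::-1][150:290,250:430],(720,560),interpolation=cv2.INTER_CUBIC))
```

```text
t 10.5 tcp [0.451  0.3141 0.0142] yaw 4.69 tilt [-0.0002 -0.0002 -1.    ] F [ 0.1097 -0.2078 -1.5638] w 0.01140850515820659 q7 -0.3514199802521844
shift units [-0.0007 -0.0027 -0.1778] twist units 0.01091142672511225 board [-78.2629   1.7978]
39.29249882698059 [ 0.0023  0.0416 -0.0577]
```

View pics/m5.png

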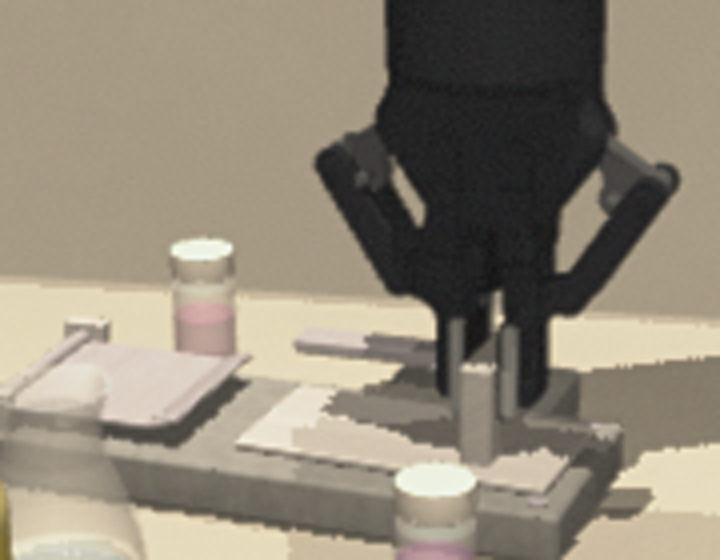

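Run:
```python
from h import *
g=sum(cv2.GaussianBlur(cv2.cvtColor(cv2.imread(f"pics/{n}.png"),cv2.COLOR_BGR2GRAY).astype(float),(0,0),.7) for n in("top0","top2"))/2
def edge(a,b,z,n,sgn,w=2.5):
    # strongest gradient (sgn: + = brighter to right) across the near-vertical line a-b (crop coords)
    pts=[]
    for t in np.linspace(.04,.96,n):
        u=250+(a[0]+(b[0]-a[0])*t)/4; v=150+(a[1]+(b[1]-a[1])*t)/4
        xs=np.arange(-w,w+.01,.1); prof=cv2.remap(g.astype(np.float32),(u+xs).astype(np.float32)[None],np.full((1,len(xs)),v,np.float32),cv2.INTER_LINEAR)[0]
        k=np.argmax(sgn*np.gradient(prof)); pts.append(ray((u+xs[k],v),"top",z)[:2])
    pts=np.array(pts,np.float32); vx,vy,x0,y0=cv2.fitLine(pts,cv2.DIST_HUBER,0,.001,.001).ravel()
    if vx<0: vx,vy=-vx,-vy
    return np.degrees(np.arctan2(vy,vx)),y0+(.50-x0)*vy/vx
L=edge((213,62),(256,560),.02,60,-1); print("board L",L)
Rr=edge((412,100),(428,320),.02,30,1); print("board R",Rr)
pl=edge((267,290),(280,535),.024,40,1); print("plate L",pl)
pr=edge((391,285),(397,360),.024,15,-1); pr2=edge((403,415),(407,535),.024,20,-1); print("plate R",pr,pr2)
fl=edge((236,90),(247,225),.028,25,1); fr=edge((390,85),(399,215),.028,25,-1); print("flap",fl,fr)
```

```text
board L (np.float32(6.41087), np.float32(0.36473855))
board R (np.float32(6.168396), np.float32(0.27173916))
plate L (np.float32(4.511664), np.float32(0.3479369))
plate R (np.float32(4.6340094), np.float32(0.28985447)) (np.float32(4.559867), np.float32(0.28913468))
flap (np.float32(6.6705294), np.float32(0.35392907)) (np.float32(5.8105993), np.float32(0.2841706))
```

Emit:
play_rows:
  commands: "0 0 0 0 0;0 0 0 0 -0.2;0 -0.016 0 0.005 0;0 0 0 0 0;0 0 0.05 0 0;0 0 0.05 0 0;0 0 0 0 0"
  grip_force: 80

```text
clock: 11.25
tcp_pos: [0.4614, 0.3138, 0.0142]
orientation: [-2.096, -2.339, -0.0]
ft_force: [-1.6, -0.1, 4.5]
width: 0.0105
finger_force: 82.9
```

```bash
sed -i 's/radians(5.87)/radians(6.3)/' h.py
python3 - <<'E'
from h import *
togo((.4507,.3140),.014,6.35); print(env.state()["finger_force"],env.state()["wrist_torque"])
E
```

```text
t 11.25 tcp [0.4614 0.3138 0.0142] yaw 6.28 tilt [-0.0002  0.0003 -1.    ] F [-1.5869 -0.1234  4.5456] w 0.010490982448317742 q7 -0.3209874724464643
shift units [ 0.0138 -0.106   0.0018] twist units -0.009354017874446896 board [-67.9217   0.9432]
82.91855335235596 [-0.0011  0.292   0.0039]
```

Emit:
play_rows:
  commands: "0 0 0.06 0.002 0;0 0 0.06 0 0;0 0 0.06 0 0;0 0 0.06 0 0;0 0 0.06 0 0;0 0 0 0 0"

```text
clock: 11.85
tcp_pos: [0.491, 0.3171, 0.0142]
orientation: [-2.096, -2.339, 0.0]
ft_force: [-2.8, -0.3, 7.7]
width: 0.011
finger_force: 83.3
```

Run:
```python
from h import *
togo((.4507,.3140),.014,6.35); print(env.state()["finger_force"],env.state()["wrist_torque"])
a=snap("top","t6"); b=snap("side","s6")
for l in("plate_edge","plate_grip","flap_lip"): print(l,[(toW(d["location"],"side"),round(d["confidence"],2)) for d in env.tip_of(l,"side")[:2]])
m=[cv2.resize(i[:,:,::-1][r],(400,400),interpolation=cv2.INTER_CUBIC) for i,r in((a,np.s_[150:300,250:400]),(b,np.s_[190:310,240:400]))]
cv2.imwrite("pics/m6.png",np.hstack(m))
```

```text
t 11.85 tcp [0.491  0.3171 0.0142] yaw 6.28 tilt [-0.0006  0.0003 -1.    ] F [-2.755  -0.2824  7.7431] w 0.010997895529061443 q7 -0.3019628523350305
shift units [ 0.0129 -0.4038  0.0018] twist units -0.008855618124144371 board [-38.1408   1.0281]
83.28797936439514 [-0.0758  0.5866  0.0256]
plate_edge [(array([0.5838, 0.3267, 0.0142]), 0.94), (array([ 0.5569,  0.435 , -0.0019]), 0.58)]
plate_grip [(array([0.491 , 0.3175, 0.0436]), 0.83)]
flap_lip [(array([0.5631, 0.3274, 0.029 ]), 0.68)]
```

Emit:
play_rows:
  commands: "0 0 0.06 0 0;0 0 0.06 0 0;0 0 0.06 0 0;0 0 0.04 0 0;0 0 0 0 0"

```text
clock: 12.6
tcp_pos: [0.5125, 0.3196, 0.0142]
orientation: [-2.096, -2.339, 0.001]
ft_force: [-3.8, -0.1, 9.0]
width: 0.0102
finger_force: 83.5
```

Emit:
play_rows:
  commands: "0 0 0.02 0 0;0 0 0.02 0 0;0 0 0 0 0"

```text
clock: 12.9
tcp_pos: [0.5155, 0.32, 0.0142]
orientation: [-2.095, -2.339, 0.003]
ft_force: [-6.7, -0.0, 11.0]
width: 0.0107
finger_force: 83.8
```

Emit:
play_rows:
  commands: "0 0 0.015 0 0;0 0 0 0 0"

```text
clock: 13.1
tcp_pos: [0.5167, 0.3201, 0.0142]
orientation: [-2.094, -2.339, 0.003]
ft_force: [-7.1, -0.6, 12.5]
width: 0.0101
finger_force: 83.9
```

Emit:
play_rows:
  commands: "0 0 0.015 0 0;0 0 0 0 0"

```text
clock: 13.3
tcp_pos: [0.5179, 0.3203, 0.0142]
orientation: [-2.094, -2.338, 0.004]
ft_force: [-9.2, -1.2, 13.4]
width: 0.0107
finger_force: 84.1
```

Emit:
play_rows:
  commands: "0 0 0.015 0 0;0 0 0 0 0"

```text
clock: 13.5
tcp_pos: [0.5178, 0.3203, 0.0142]
orientation: [-2.093, -2.337, 0.008]
ft_force: [-12.0, -1.9, 18.2]
width: 0.0106
finger_force: 84.8
```

Run:
```python
from h import *
togo((.4507,.3140),.014,6.35); print(env.state()["finger_force"],env.state()["wrist_torque"])
a=snap("top","t7")
b=snap("side","s7")
for l in("plate_edge","plate_grip","flap_lip"): print(l,[(toW(d["location"],"side"),round(d["confidence"],2)) for d in env.tip_of(l,"side")[:2]])
m=[cv2.resize(i[:,:,::-1][r],(400,400),interpolation=cv2.INTER_CUBIC) for i,r in((a,np.s_[150:300,250:400]),(b,np.s_[190:310,240:400]))]
cv2.imwrite("pics/m7.png",np.hstack(m))
```

```text
t 13.5 tcp [0.5178 0.3203 0.0142] yaw 6.33 tilt [-0.0067 -0.001  -1.    ] F [-11.9551  -1.8659  18.2136] w 0.010643830980616269 q7 -0.2851846766607442
shift units [ 0.0117 -0.6734  0.0063] twist units -0.0024737532475462842 board [-11.177    1.1924]
84.78418707847595 [-0.4702  2.3471 -0.0147]
plate_edge []
plate_grip [(array([0.5177, 0.3191, 0.047 ]), 0.94), (array([0.4306, 0.412 , 0.0049]), 0.65)]
flap_lip [(array([0.5572, 0.3263, 0.029 ]), 0.61)]
```

View pics/m7.png

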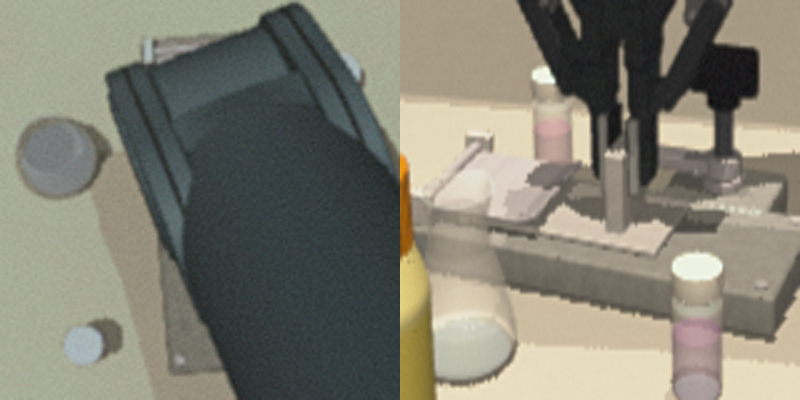

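Emit:
play_rows:
  commands: "0 0 0.01 0 0;0 0 0.01 0 0;0 0 0 0 0;0 0 0 0 0"

```text
clock: 14.15
tcp_pos: [0.5177, 0.3202, 0.0141]
orientation: [-2.091, -2.336, 0.013]
ft_force: [-18.5, -4.3, 23.3]
width: 0.0105
finger_force: 85.7
```

Run:
```python
from h import *
togo((.4507,.3140),.014,6.35); print(env.state()["finger_force"],env.state()["wrist_torque"])
b=snap("side","s8")
for l in("flap_lip","small_flask","flap_vial","near_vial","plate_edge","plate_grip","clamp_grip"): print(l,[(toW(d["location"],"side"),round(d["confidence"],2)) for d in env.tip_of(l,"side")[:1]])
d=np.abs(cv2.imread("pics/side2.png").astype(int)-b[:,:,::-1].astype(int)).sum(2); 
print("side px of rear corner home model",proj([[*(RB@[-.04,.03]+T0),.024],[*(RB@[-.115,.045]+T0),.02]],"side"))
print("seen",[240+660/2.5,190+250/3.33],[240+772/2.5,190+318/3.33])
```

```text
t 14.15 tcp [0.5177 0.3202 0.0141] yaw 6.35 tilt [-0.0104 -0.0019 -0.9999] F [-18.4634  -4.2852  23.2805] w 0.010526034454346049 q7 -0.28414522754779764
shift units [ 0.0129 -0.6722  0.0086] twist units 0.0004297763303569013 board [-11.2884   1.1006]
85.6638765335083 [-0.686   3.3606  0.0373]
flap_lip [(array([0.5572, 0.3275, 0.0288]), 0.7)]
small_flask [(array([0.5555, 0.4384, 0.0005]), 0.88)]
flap_vial [(array([ 0.6156,  0.2344, -0.0058]), 0.86)]
near_vial [(array([0.4305, 0.4117, 0.0002]), 0.64)]
plate_edge []
plate_grip [(array([0.5169, 0.3209, 0.0444]), 0.89)]
clamp_grip [(array([0.4869, 0.2518, 0.0794]), 0.93)]
side px of rear corner home model [[341.269  264.1811]
 [388.4544 278.2698]]
seen [504.0, 265.07507507507506] [548.8, 285.4954954954955]
```

Emit:
play_rows:
  commands: "0 0 -0.04 0 0;0 0 -0.02 0 0;0 0 0 -0.01 0;0 0 0 0 0;0 0 0 0 0"

```text
clock: 15.05
tcp_pos: [0.5172, 0.3193, 0.0143]
orientation: [2.097, 2.34, -0.002]
ft_force: [-1.7, -0.7, -0.3]
width: 0.0105
finger_force: 82.1
```

Emit:
play_rows:
  commands: "0 0 0.02 0 0;0 0 0 0 0;0 0 0 0 0"

```text
clock: 15.35
tcp_pos: [0.5179, 0.3195, 0.0142]
orientation: [-2.095, -2.339, 0.005]
ft_force: [-5.8, -1.9, 3.3]
width: 0.0106
finger_force: 82.6
```

Emit:
play_rows:
  commands: "0 0 0.02 0 0;0 0 0 0 0;0 0 0 0 0"

```text
clock: 15.65
tcp_pos: [0.5178, 0.3194, 0.0142]
orientation: [-2.093, -2.338, 0.01]
ft_force: [-9.7, -3.1, 9.0]
width: 0.0101
finger_force: 83.5
```

Emit:
play_rows:
  commands: "0 0 0.02 0 0;0 0 0 0 0;0 0 0 0 0"

```text
clock: 15.95
tcp_pos: [0.5178, 0.3195, 0.0142]
orientation: [-2.091, -2.336, 0.015]
ft_force: [-16.0, -5.0, 15.9]
width: 0.0102
finger_force: 84.5
```

Run:
```python
from h import *
b=snap("side","s9")
def corner(f,px):
    g=cv2.cvtColor(cv2.imread(f),cv2.COLOR_BGR2GRAY); return cv2.cornerSubPix(g,np.array([[px]],np.float32),(4,3),(-1,-1),(3,50,.01))[0,0]
T=np.array([.5289,.3208])
def model(xy,yaw):
    a=np.radians(yaw); M=np.array([[np.cos(a),-np.sin(a)],[np.sin(a),np.cos(a)]])
    return proj([[*(M@[-.03,.03]+xy),.024]],"side")[0]
print("start seen",corner("pics/side2.png",(386,273)),"model",model(np.array([.451,.3138]),4.6))
print("end seen",corner("pics/s9.png",(344,265)),"model here",model(np.array([.5178,.3193]),6.3),"model home",model(RB@[-.01,0]+T,6.3))
for l in("flap_lip","flap_vial"): print(l,[(toW(d["location"],"side"),round(d["confidence"],2)) for d in env.tip_of(l,"side")[:1]])
togo((.5,.3),.014,6.3); print(env.state()["wrist_torque"])
```

```text
start seen [385.252  273.0335] model [385.6542 271.4294]
end seen [341.3712 265.4201] model here [342.0176 264.3582] model home [341.1734 264.3195]
flap_lip [(array([0.5565, 0.3257, 0.0289]), 0.64)]
flap_vial [(array([ 0.616 ,  0.235 , -0.0069]), 0.94)]
t 16.1 tcp [0.5178 0.3195 0.0142] yaw 6.34 tilt [-0.0105 -0.003  -0.9999] F [-16.1611  -4.5048  15.3279] w 0.010199722146475852 q7 -0.2844246425078986
shift units [-0.174  -0.198   0.0044] twist units 0.004958620122524238 board [-11.2603   0.4182]
[-0.8431  2.9475 -0.0252]
```

Emit:
play_rows:
  commands: "0 0 -0.02 0 0;0 0 -0.02 0.01 0;0 0 0 0.01 0;0 0 0 0 0;0 0 0 0 0"

```text
clock: 16.6
tcp_pos: [0.518, 0.3195, 0.0142]
orientation: [-2.095, -2.338, 0.004]
ft_force: [-10.8, -5.1, 21.3]
width: 0.0102
finger_force: 85.5
```

Run:
```python
from h import *
togo((.5,.3),.014,6.3); print(env.state()["wrist_torque"])
```

```text
t 16.6 tcp [0.518  0.3195 0.0142] yaw 6.29 tilt [-0.0034 -0.0007 -1.    ] F [-10.8079  -5.0904  21.259 ] w 0.010199134260446665 q7 -0.2856448745785993
shift units [-0.1746 -0.2     0.0024] twist units -0.0018122691676243363 board [-11.0443   0.4637]
[-0.8747  2.103  -0.0287]
```

Emit:
play_rows:
  commands: "0 0 -0.01 0.005 0;0 0 0 0 0;0 0 0 0 0;0 0 0 0 0;0 0 0 0 0"

```text
clock: 17.1
tcp_pos: [0.518, 0.3196, 0.0141]
orientation: [-2.096, -2.339, 0.002]
ft_force: [-10.2, -4.7, 24.0]
width: 0.0108
finger_force: 85.6
```

Run:
```python
from h import *
togo((.5,.3),.014,6.3); print(env.state()["wrist_torque"])
```

```text
t 17.1 tcp [0.518  0.3196 0.0141] yaw 6.27 tilt [-0.0016 -0.0001 -1.    ] F [-10.2386  -4.7397  24.043 ] w 0.010768012886486385 q7 -0.2859714017948947
shift units [-0.175  -0.2005  0.0018] twist units -0.003351986957431663 board [-10.9923   0.4944]
[-1.0035  1.8929  0.0075]
```

Plate flat (tilt 0.1°), against the stop, pressed with 24 N; handing in.

```bash
python3 -c "
from cell import env
print(env.sign_off())"
```

```text
the job is handed in; nothing more can be done
None
```

I turned the clamp knob clockwise to about 1.5 rad, slid the plate under the flap until it hit a hard stop, and handed in at 17.1 s still gripping it and pressing down with about 24 N. By the last side-camera readings the flap had not lifted and the flask and vials had not moved; seating and centring are my estimates (within about 1 mm), as the arm hid the plate from the top camera.

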